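Mount a doll head blank on the finishing spindle

TASK

Make the finishing spindle safe on the control box by pressing the red button (stop), then the yellow one (brake), then the blue one (socket release), each fully down and one at a time, and leave the green start button alone. Then take the head blank on its metal mount out of the ring stand, lower its two lugs through the slot of the spindle socket, push it straight down against the spring until its flange sits flush on the socket, and only then turn it a quarter turn clockwise (seen from above) against the turning spring. Finish while still gripping it and holding it there, upright, pushed fully home and fully turned, for the springs would throw it back; do not shift or knock over the other things on the bench.

Things in the scene. Friction and masses are not known exactly. Their poses are not given: they have to be found in the camera images.
- panel: grey control box, 130 x 130 x 36 mm, fixed to the bench; origin at the centre of its underside, z up. On its top, in a 2 x 2 pattern 58 mm apart, sit four round buttons, red, yellow, blue and green, whose places change
- red_top (a point): centre of the top of the red button, a red cap 28 mm across on a black round base, stop; pressed straight down; its top stands 18 mm above the control box's top face (54 mm above the bench)
- yellow_top (a point): centre of the top of the yellow button, a yellow cap 28 mm across on a black round base, brake; pressed straight down; its top stands 18 mm above the control box's top face (54 mm above the bench)
- blue_top (a point): centre of the top of the blue button, a blue cap 28 mm across on a black round base, socket release; pressed straight down; its top stands 18 mm above the control box's top face (54 mm above the bench)
- green_top (a point): centre of the top of the green button, a green cap 28 mm across on a black round base, start, to be left alone; pressed straight down; its top stands 18 mm above the control box's top face (54 mm above the bench)
- red (a joint): travel of the red button in m: 0 up, 0.006 fully down; a spring of 1.5 N at the start and 5 N fully down brings it back
- yellow (a joint): travel of the yellow button in m: 0 up, 0.006 fully down; a spring of 1.5 N at the start and 5 N fully down brings it back
- blue (a joint): travel of the blue button in m: 0 up, 0.006 fully down; a spring of 1.5 N at the start and 5 N fully down brings it back
- green (a joint): travel of the green button in m: 0 up, 0.006 fully down; a spring of 1.5 N at the start and 5 N fully down brings it back
- stand: dark wooden ring stand, fixed: a tube 64 mm outside, 47 mm inside, 30 mm high; the head blank's flange rests on its rim. Origin at the centre of its underside
- head: head blank on its metal mount, loose, 0.15 to 0.31 kg, upright, 87 mm tall. Origin: centre of the underside of its foot; z up its axis, x along the lugs. From below: steel lug bar 40 (x) by 10 (y) mm, z 0-8 mm; round shank 20 mm across to z 21; aluminium flange 56 mm across, z 21-27, red marks over the lug ends; pale wooden head from z 27 to 87. Half a turn about z makes no difference
- head_grip (a point): on the head blank's axis, 57 mm above its origin, the height to grip: the wooden head is a plain cylinder 46 mm across from z 27 to 67 mm of the blank (grip at any yaw; it is solid and bears a firm grip of 30 to 60 N), then a dome with a red stripe along the lugs (x) on top
- socket: finishing spindle's bayonet socket, fixed: green base 130 x 130 x 20 mm, then a square column 72 x 72 mm with an aluminium top face 70 mm above the origin (centre of the underside; z up the axis). The head's lugs (its x) go in along the socket's x, and end along its y after a quarter turn clockwise seen from above; the other way is blocked. Flush, the head's origin is 49 mm above the socket's
- slot (a point): centre of the slot's mouth, on the socket's axis, in its top face. The top plate is 8 mm thick; the slot is 46 mm long (socket x) by 14 mm wide, widened to a 26 mm square in the middle, a red mark at each end. Below is a cavity 48 mm square with a brass spring seat 13 mm below the top face, its two pairs of dogs 13 mm apart in line with the slot
- plunger (a joint): sinking of the spring seat in m: 0 up, 0.008 when the flange is flush; spring 4 N at 0, 9.3 N at 0.008, pushing the head up. The lugs must push it down at least 3 mm before they clear the top plate and can turn under it
- rotor (a joint): clockwise turn of the brass seat in rad: 0 at rest, stop at 1.57; it is turned by the lugs with up to about 0.13 rad of play and a spring of 0.04 N m at 0 and 0.2 N m at 1.57 turns it back
- blank_a: bystander: pale domed wooden blank, 50 mm across, 56 mm tall; origin at the centre of its underside
- blank_b: bystander: pale domed wooden blank, 50 mm across, 56 mm tall; origin at the centre of its underside
- doll: bystander: small turned wooden doll with a red band, 44 mm across, 93 mm tall; origin at the centre of its underside
- wax: bystander: wax tin, 66 mm across, 70 mm tall; origin at the centre of its underside
- pot: bystander: open green pot with two side handles, 90 mm across without them, 60 mm tall; origin at the centre of its underside
- chisel: bystander: turning chisel with a wooden handle, 280 mm long, lying along its x; origin on the bench below its middle
- mallet: bystander: hammer, 240 mm long, lying along its x; origin on the bench below its middle
There are look-alikes about, which are no part of the job. Leave any pink, purple or turquoise look-alike of the head alone.

How it is judged:
By the outcome, as a careful person would: the job done as asked, in the order asked, and still so for the second after the job is handed in, while the arm keeps its last pose, push and grip.
It also fails if it takes over 64 s, if anything falls off the work surface, if the arm or the gripper's body presses on something with over 40 N, if the wrist force passes 120 N, or if a joint passes its speed limit or range.

ROBOT

A 7-joint arm with a two-finger parallel gripper is mounted at the origin on the work surface. World frame = base frame: x ahead of the robot, y to its left, z up, the work surface at z = 0. Lengths are in m, angles in rad, forces in N, time in s.
With the tool pointing down it reaches from about 0.425 to 0.875 m from the base axis. Payload 4.7 kg.
Tool frame: the origin (TCP) lies midway between the tips of the shut fingers; the grasp point (between the pads) lies 19 mm behind it; z points along the fingers, y is the line along which they close (so a half turn about z gives the same grasp; the last joint's range is limited). The gripper opens to 87 mm and grips with 3 to 60 N. Pads are 19 mm wide; open, the fingers measure 117 mm over their backs; the gripper's body (75 mm by 190 mm) begins 51 mm behind the grasp point.
Start: joints at [1.327, 0.321, -0.07, 1.45, 0.023, 1.371, -0.057], TCP at [0.166, -0.629, 0.223] pointing down, gripper open.
Joint ranges: [-2.86, 2.86], [-0.3, 2.09], [-1.38, 1.24], [0.06, 2.45], [-1.56, 4.7], [0.09, 2.05], [-2.69, 2.69]. Speed limits (rad/s): [2.57, 2.57, 3.14, 3.14, 3.14, 3.14, 3.14].

INTERFACE

Orientations are given as a rotation vector (axis times angle).
In Python, from bench import ctrl gives the robot as it stands. The module is installed in compiled form; this text tells all that it offers.
- The arm moves only by the shell command python3 -m handwheel 'ROWS' [FORCE]. ROWS is JSON, a list of rows, each a list of 7 numbers: the finger opening in m, from 0 to 0.087, then the shift along the tool's x, y, z in m, then the turn, a rotation vector about the tool's x, y, z in degrees. A call has 1 to 12 rows; each row shifts and turns the commanded pose from where the row before left it, along the tool's axes as they then stand; what a row does not reach is not made up. A row lasts 1/8 s, in which the tool goes at most 62.5 mm and 10.7 degrees, less where a joint would pass 70% of its speed; a pose out of reach is approached as far as the arm can. A call is refused whole if a number of a shift passes 0.0625 or a number of a turn 10.7, either way. A call with a gripper value outside its range is refused whole. The fingers move at their own pace and stop on an object; FORCE is the grip in N (left out, the last holds). Time passes only in rows, so rows that do not move let the fingers close. It gives the time, the measured TCP pose, the force, the opening and the grip force at its end, in the units of the state.
- ctrl.get_state(): the state, without advancing time (a new reading comes with each control period).
- ctrl.get_image(name): name is "scene" or "top" or "wrist"; returns (picture, depth): 384x512x3 uint8, blue, green, red; 384x512 float32, m along the optical axis (not along the pixel's ray), 0 where there is no reading.
- ctrl.camera_info(name): a dict with "intrinsics" (3x3 intrinsics, pixels), "R" (3x3) and "t" (3): a world point X has camera coordinates R X + t. Camera axes: x right, y down, z forward; pixel columns grow to the right and rows downward; lengths in m; the calibration is good to about 2 mm. The wrist camera is an equidistant fisheye: a pixel r from the principal point sees the ray r / f radians off the axis. A picture is of the moment at which its call begins: read the wrist's pose just before it. camera_info takes no time and is no camera call; for the wrist camera it gives the pose at the moment of the call.
- ctrl.close_job(): hands the job in; it is judged then, once.
The state is a dict: "time": time; "joint_positions": joint angles; "qd": joint speeds; "joint_torque": joint torques, N m; "position": TCP position; "tool_rot": TCP orientation; "ft_force": force on the tool from outside, world axes, zero at the start; "torque": the same for the moment, N m; "grip_width": opening from 0.0 (shut) to 1.0 (fully open); "grip_force": force on a finger pad.
Only numpy, scipy, OpenCV 4.12 (cv2) and the standard library are available. Lean on these libraries where they do the work, as an engineer would, in place of code of your own. Each camera call takes 0.05 s, during which the arm holds its last target. There are 200 camera calls.

## Working session

There is one attempt and no reset: what is moved stays moved. The work goes in short steps, Python scripts to look and compute and a shell command to move; the robot and the scene stay as the last step left them, time stands still between calls to the robot, and variables do not carry over. Pictures are saved under pics/ and viewed, at most 13 in all, crops included, and the job is handed in when it is done.

```bash
mkdir -p pics
cat > h.py <<'E'
import numpy as np, cv2
from bench import ctrl
from scipy.spatial.transform import Rotation as Rn
def snap(n,f=None):
    im,d=ctrl.get_image(n); np.savez(f'pics/{f or n}.npz',im=im,d=d); cv2.imwrite(f'pics/{f or n}.png',im); return im,d
def p2w(n,u,v,d):
    c=ctrl.camera_info(n);K=np.array(c['intrinsics']);R=np.array(c['R']);t=np.array(c['t'])
    z=d if np.isscalar(d) else float(np.median([x for x in d[int(v)-1:int(v)+2,int(u)-1:int(u)+2].ravel() if x>0]))
    X=z*np.array([(u-K[0,2])/K[0,0],(v-K[1,2])/K[1,1],1]); return R.T@(X-t)
def p2z(n,u,v,zw):
    c=ctrl.camera_info(n);K=np.array(c['intrinsics']);R=np.array(c['R']);t=np.array(c['t'])
    o=-R.T@t; r=R.T@np.array([(u-K[0,2])/K[0,0],(v-K[1,2])/K[1,1],1]); return o+r*(zw-o[2])/r[2]
E
python3 - <<'E'
from h import *
np.set_printoptions(precision=4,suppress=True)
print(ctrl.get_state())
a,_=snap('top');b,_=snap('scene')
for n in('top','scene'):print(ctrl.camera_info(n))
E
```

```text
{'time': 0.0, 'joint_positions': array([ 1.3271,  0.3218, -0.0701,  1.4517,  0.0226,  1.3708, -0.0569]), 'qd': array([ 0.001 ,  0.0004,  0.001 ,  0.0006, -0.0002, -0.0005,  0.    ]), 'joint_torque': array([  0.0002, -49.1282,  -0.4035, -31.2526,  -0.0639,   0.0437,
         0.0002]), 'position': array([ 0.1655, -0.628 ,  0.2215]), 'tool_rot': array([-3.1137, -0.4037,  0.0006]), 'ft_force': array([ 0.126 ,  0.7028, -0.6188]), 'torque': array([ 0.0297, -0.0232,  0.0002]), 'grip_force': 0.0, 'grip_width': 1.003459647312342}
{'intrinsics': array([[484.6978,   0.    , 253.1248],
       [  0.    , 484.6978, 199.5112],
       [  0.    ,   0.    ,   1.    ]]), 'R': array([[-0.0026, -1.    , -0.0092],
       [-0.9974,  0.0033, -0.0713],
       [ 0.0714,  0.009 , -0.9974]]), 't': array([0.0078, 0.5377, 1.364 ])}
{'intrinsics': array([[364.471 ,   0.    , 248.5235],
       [  0.    , 364.471 , 192.8376],
       [  0.    ,   0.    ,   1.    ]]), 'R': array([[-0.7968,  0.6039,  0.0191],
       [ 0.3853,  0.5321, -0.7539],
       [-0.4655, -0.5934, -0.6567]]), 't': array([ 0.4301, -0.1647,  1.4765])}
```

View pics/top.png

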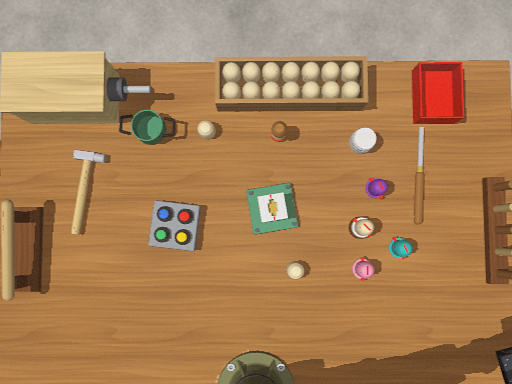

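View pics/scene.png

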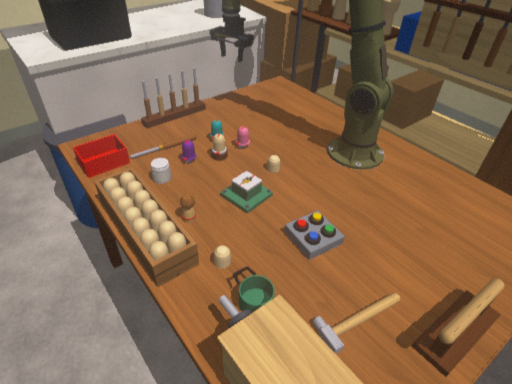

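The top view shows the panel at (175,225), the socket at (272,208), and four head-like items: pale (361,227), purple (377,187), turquoise (400,247) and pink (363,268). Only the pale one, in the dark ring stand, fits the description. I'll confirm it in an enlarged crop.

Run:
```python
from h import *
np.set_printoptions(precision=4,suppress=True)
im=np.load('pics/top.npz')['im']
a=cv2.resize(im[165:290,325:425],None,fx=4,fy=4,interpolation=cv2.INTER_CUBIC)
b=cv2.resize(im[175:245,240:305],None,fx=6,fy=6,interpolation=cv2.INTER_CUBIC)
o=np.zeros((500,790,3),np.uint8);o[:,:400]=a;o[:420,400:790]=b
cv2.imwrite('pics/crop1.png',o)
hsv=cv2.cvtColor(im,cv2.COLOR_BGR2HSV)
sub=np.zeros(im.shape[:2],bool);sub[195:255,145:205]=1
h=hsv[...,0].astype(int)
for n,r in dict(red=((h<8)|(h>172)),yellow=(h>22)&(h<35),green=(h>45)&(h<80),blue=(h>100)&(h<125)).items():
    m=r&sub&(hsv[...,1]>130)&(hsv[...,2]>60)
    k,l,s,c=cv2.connectedComponentsWithStats(m.astype(np.uint8));i=1+np.argmax(s[1:,4])
    print(n,c[i],s[i],p2z('top',*c[i],.054))
```

```text
red [184.     215.8333] [179 211  11  10  90] [0.4904 0.1981 0.054 ]
yellow [181.2262 236.6786] [176 232  11  10  84] [0.4327 0.2053 0.054 ]
green [160.6184 234.    ] [156 230  10   9  76] [0.4402 0.2626 0.054 ]
blue [163.3171 213.4024] [159 209  10  10  82] [0.4973 0.2557 0.054 ]
```

View pics/crop1.png

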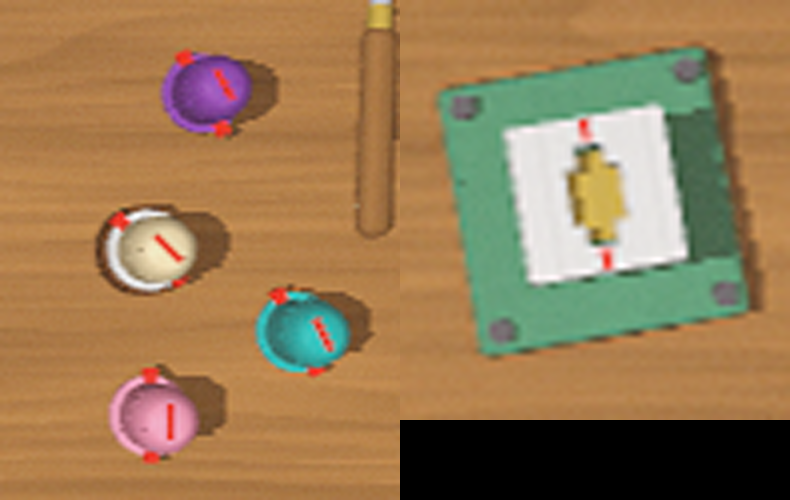

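The pale head at crop (155,248), in the dark ring stand, is the target. The slot runs roughly up and down the picture, with red marks at (584,127) and (607,260) in the crop.

Run:
```python
from h import *
np.set_printoptions(precision=4,suppress=True)
D=np.load('pics/top.npz')['d']
A=lambda x,y,z:p2z('top',(x+.5)/4-.5+325,(y+.5)/4-.5+165,z)
B=lambda x,y,z:p2z('top',(x-400+.5)/6-.5+240,(y+.5)/6-.5+175,z)
print('mark',A(120,220,.036),A(180,283,.036)); s=[A(156,235,.094),A(182,261,.094)];print('stripe',s, (s[0]+s[1])/2)
v=s[0]-s[1];print('yaw',np.degrees(np.arctan2(v[1],v[0])))
m=[B(584,127,.07),B(607,260,.07)];v=m[0]-m[1];print('slot',sum(m)/2,np.degrees(np.arctan2(v[1],v[0])))
c=[B(*q,.07) for q in((506,130),(662,106),(688,260),(530,284))];print('face',sum(c)/4)
v=c[0]-c[3]+c[1]-c[2];print(np.degrees(np.arctan2(v[1],v[0])),np.linalg.norm(v)/2)
# point cloud top z of things near head; dome centroid
P=np.array([p2w('top',u,v,float(D[v,u])) for v in range(165,290) for u in range(325,425) if D[v,u]>0])
for n,c0 in dict(head=s[0]).items():
    q=P[(np.hypot(*(P[:,:2]-c0[:2]).T)<.04)&(P[:,2]>.05)]
    f=__import__('scipy.optimize').optimize.least_squares
    qq=q[q[:,2]>.078]
    print(q[:,2].max(),q[:,:2].min(0),q[:,:2].max(0),len(qq),qq[:,:2].mean(0))
st=ctrl.get_state();R=Rn.from_rotvec(st['tool_rot']).as_matrix();print(R,st['position'])
print(ctrl.camera_info('wrist'))
```

```text
mark [ 0.479  -0.2786  0.036 ] [ 0.4349 -0.3197  0.036 ]
stripe [array([ 0.4672, -0.2909,  0.094 ]), array([ 0.4497, -0.308 ,  0.094 ])] [ 0.4585 -0.2994  0.094 ]
yaw 44.34465627052049
slot [ 0.5138 -0.0465  0.07  ] 9.487957640294663
face [ 0.5132 -0.0469  0.07  ]
8.896944140287486 0.07144222463904745Traceback (most recent call last):
  File "<stdin>", line 12, in <module>
  File "h.py", line 7, in p2w
    c=ctrl.camera_info(n);K=np.array(c['intrinsics']);R=np.array(c['R']);t=np.array(c['t'])
ValueError: time passes only in moves, steps and waits
```

Run:
```python
from h import *
np.set_printoptions(precision=4,suppress=True)
st=ctrl.get_state();R=Rn.from_rotvec(st['tool_rot']).as_matrix();print(R,st['position'])
print(ctrl.camera_info('wrist'))
d=np.array([.44,-.30,.2215])-st['position'];print(R.T@d)
```

```text
[[ 0.967   0.2549 -0.0005]
 [ 0.2549 -0.967   0.0016]
 [-0.0001 -0.0017 -1.    ]] [ 0.1655 -0.6281  0.2216]
{'intrinsics': array([[297.3186,   0.    , 258.8386],
       [  0.    , 297.3186, 192.7181],
       [  0.    ,   0.    ,   1.    ]]), 'R': array([[ 0.2554, -0.9668, -0.0016],
       [-0.9239, -0.2445,  0.2945],
       [-0.2851, -0.0737, -0.9557]]), 't': array([-0.6494, -0.0358,  0.3908])}
[ 0.349  -0.2473  0.0005]
```

```bash
python3 -m handwheel '[[0,0.02,-0.015,0,0,0,0],[0,0.041,-0.029,0,0,0,0],[0,0.041,-0.029,0,0,0,0],[0,0.041,-0.029,0,0,0,0],[0,0.041,-0.029,0,0,0,0],[0,0.041,-0.029,0,0,0,0],[0,0.041,-0.029,0,0,0,0],[0,0.041,-0.029,0,0,0,0],[0,0.021,-0.015,0,0,0,0],[0,0.021,-0.015,0,0,0,0],[0,0,0,0,0,0,0],[0,0,0,0,0,0,0]]' 20
python3 - <<'E'
from h import *
np.set_printoptions(precision=4,suppress=True)
st=ctrl.get_state();print(st['position'],st['tool_rot'],st['joint_positions'],st['qd'])
c=ctrl.camera_info('wrist')
snap('wrist','w1');np.savez('pics/w1c.npz',R=c['R'],t=c['t'],K=c['intrinsics'])
R=Rn.from_rotvec(st['tool_rot']).as_matrix()
for g in [(.513,-.047,.2215),(.4904,.1981,.10)]:print(R.T@(np.array(g)-st['position']))
E
```

```text
time: 1.6
position: [0.439, -0.3007, 0.2222]
tool_rot: [3.116, 0.402, -0.002]
ft_force: [0.1, -0.4, -0.3]
grip_width: 0.001
grip_force: 0.0
[ 0.439  -0.3007  0.2222] [ 3.1155  0.4023 -0.0017] [ 0.9023  0.0894 -0.3726  1.732   0.0344  1.3271 -0.7912] [ 0.0097 -0.0009  0.0136 -0.0005 -0.0012  0.0005 -0.004 ]
[ 0.136  -0.2266  0.0005]
[ 0.1765 -0.4694  0.122 ]
```

View pics/w1.png

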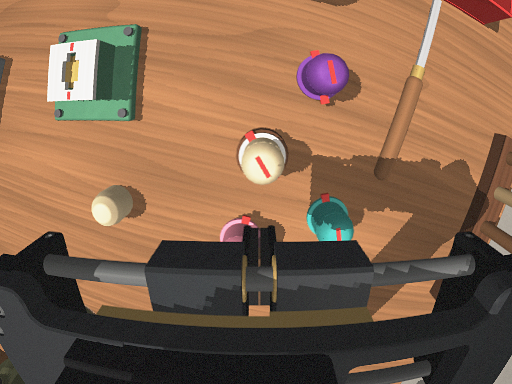

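The wrist view shows the pale head at (263,160) in the dark ring, with its stripe running from (258,157) to (269,177). The socket is at (85,70).

```bash
cat >> h.py <<'E'
class W:
    def __init__(s,f):
        z=np.load(f'pics/{f}c.npz');s.R,s.t,s.K=z['R'],z['t'],z['K'];q=np.load(f'pics/{f}.npz');s.im,s.d=q['im'],q['d'];s.o=-s.R.T@s.t
    def ray(s,u,v):
        x=np.array([u-s.K[0,2],v-s.K[1,2]])/s.K[0,0];th=np.hypot(*x);return s.R.T@np.array([*(x/th*np.sin(th)),np.cos(th)])
    def z(s,u,v,zw): r=s.ray(u,v);return s.o+r*(zw-s.o[2])/r[2]
    def dep(s,u,v):
        r=s.ray(u,v);return s.o+r*s.d[v,u]/(s.R[2]@r)
    def px(s,X):
        c=s.R@np.asarray(X)+s.t;th=np.arctan2(np.hypot(c[0],c[1]),c[2]);return s.K[:2,2]+s.K[0,0]*th*c[:2]/np.hypot(c[0],c[1])
def wsnap(f):
    c=ctrl.camera_info('wrist');snap('wrist',f);np.savez(f'pics/{f}c.npz',R=c['R'],t=c['t'],K=c['intrinsics']);return W(f)
def reds(im,u0,v0,u1,v1):
    hs=cv2.cvtColor(im[v0:v1,u0:u1],cv2.COLOR_BGR2HSV).astype(int);m=((hs[...,0]<6)|(hs[...,0]>174))&(hs[...,1]>150)&(hs[...,2]>100)
    k,l,s,c=cv2.connectedComponentsWithStats(m.astype(np.uint8));return [(c[i]+[u0,v0],s[i,4],np.argwhere(l==i)[:,::-1]+[u0,v0]) for i in range(1,k) if s[i,4]>5]
E
python3 - <<'E'
from h import *
np.set_printoptions(precision=4,suppress=True)
w=W('w1')
for c,n,p in reds(w.im,225,120,300,195)+reds(w.im,45,30,110,110):
    d=w.dep(int(c[0]),int(c[1]));print(c,n,'depthpt',d, 'at z.036',w.z(*c,.036)[:2],'.095',w.z(*c,.095)[:2],'.07',w.z(*c,.07)[:2])
    q=p-c;e=np.linalg.svd(q-q.mean(0))[2][0];a=w.z(*(c+5*e),d[2])-w.z(*(c-5*e),d[2]);print('  dir',np.degrees(np.arctan2(a[1],a[0])))
P=np.array([w.dep(u,v) for v in range(120,195) for u in range(225,300) if w.d[v,u]>0])
# head cylinder / dome / flange
from scipy.optimize import least_squares
near=np.hypot(P[:,0]-.458,P[:,1]+.299)<.04
q=P[near&(P[:,2]>.078)]
print(len(q),q[:,2].max())
fit=lambda x:np.hypot(q[:,0]-x[0],q[:,1]-x[1])**2/x[3]**2+(q[:,2]-x[2])**2/x[4]**2-1
r=least_squares(fit,[.458,-.299,.076,.023,.02]);print(r.x)
c=P[near&(P[:,2]>.042)&(P[:,2]<.074)]
r=least_squares(lambda x:np.hypot(c[:,0]-x[0],c[:,1]-x[1])-.023,[.458,-.299],loss='soft_l1',f_scale=.001);print(len(c),r.x)
E
```

```text
[249.9744 135.4359] 78 depthpt [ 0.4793 -0.2786  0.0363] at z.036 [ 0.479  -0.2798] .095 [ 0.4856 -0.2799] .07 [ 0.4828 -0.2798]
  dir -173.69952054041667
[262.6596 166.7021] 94 depthpt [ 0.4592 -0.2989  0.0956] at z.036 [ 0.4465 -0.3038] .095 [ 0.4586 -0.2998] .07 [ 0.4535 -0.3015]
  dir -135.05831233114915
[71.3  46.55] 20 depthpt [ 0.5438 -0.0422  0.0695] at z.036 [ 0.5459 -0.0176] .095 [ 0.5411 -0.0622] .07 [ 0.5431 -0.0433]
  dir -175.25048411553271
[68.1667 95.1667] 18 depthpt [ 0.4844 -0.0531  0.0704] at z.036 [ 0.4805 -0.0286] .095 [ 0.4869 -0.0713] .07 [ 0.4842 -0.0532]
  dir -172.81341226605502
1386 0.09754842031684363
[     0.4585     -0.2992 -25628.4167     21.3128  25628.5152]
117 [ 0.4584 -0.2993]
```

```bash
python3 -m handwheel '[[0,0.0095,-0.025,0,0,0,0],[0,0.0185,-0.0495,0,0,0,0],[0,0.0185,-0.0495,0,0,0,0],[0,0.0185,-0.0495,0,0,0,0],[0,0.0185,-0.0495,0,0,0,0],[0,0.0185,-0.0495,0,0,0,0],[0,0.0185,-0.0495,0,0,0,0],[0,0.0185,-0.0495,0.02,0,0,0],[0,0.0185,-0.0495,0.03,0,0,0],[0,0.0185,-0.0495,0.03,0,0,0],[0,0,0,0.04,0,0,0],[0,0,0,0,0,0,0]]'
cat > go.py <<'E'
from h import *
import sys
np.set_printoptions(precision=4,suppress=True)
st=ctrl.get_state();R=Rn.from_rotvec(st['tool_rot']).as_matrix()
print(st['time'],st['position'],R[:2,0],R[:,2],'f',st['ft_force'],st['joint_positions'])
if len(sys.argv)>1:print('shift',R.T@(np.array(eval(sys.argv[1]))-st['position']))
E
python3 go.py .4904,.1981,.056
```

```text
time: 3.15
position: [0.4881, 0.1982, 0.0997]
tool_rot: [3.115, 0.403, -0.011]
ft_force: [0.2, 0.2, 0.6]
grip_width: 0.006
grip_force: 0.0
3.15 [0.4881 0.1982 0.0997] [0.9671 0.2544] [-0.0067 -0.0019 -1.    ] f [0.1919 0.1549 0.6495] [ 0.3341  0.2632 -0.8608  1.8735  0.2202  1.1109 -1.9232]
shift [0.0026 0.0007 0.0437]
```

```bash
python3 -m handwheel '[[0,0.0025,0.0005,0.02,0,0,0],[0,0,0,0.02,0,0,0],[0,0,0,0.006,0,0,0],[0,0,0,0.003,0,0,0],[0,0,0,0,0,0,0]]'; python3 go.py .4904,.1981,.048
```

```text
time: 3.78
position: [0.4929, 0.1996, 0.0539]
tool_rot: [3.115, 0.403, -0.0]
ft_force: [-0.7, -2.1, 3.7]
grip_width: 0.009
grip_force: 2.0
3.775 [0.4929 0.1996 0.0539] [0.9671 0.2545] [ 0.0001 -0.0011 -1.    ] f [-0.7383 -2.0531  3.744 ] [ 0.2978  0.3325 -0.8344  1.9078  0.288   1.0252 -1.9746]
shift [-0.0028  0.0008  0.0059]
```

```bash
python3 -m handwheel '[[0,-0.002,0,0.004,0,0,0],[0,0,0,0,0,0,0]]'; python3 -m handwheel '[[0,0,0,0.003,0,0,0],[0,0,0,0,0,0,0]]'; python3 -m handwheel '[[0,0,0,0.003,0,0,0],[0,0,0,0,0,0,0]]'
```

```text
time: 4.03
position: [0.493, 0.1999, 0.0522]
tool_rot: [3.114, 0.403, 0.007]
ft_force: [-2.9, -4.8, 16.4]
grip_width: 0.008
grip_force: 8.2
time: 4.28
position: [0.4931, 0.2, 0.0518]
tool_rot: [3.112, 0.403, 0.007]
ft_force: [-10.0, -8.6, 36.7]
grip_width: 0.007
grip_force: 18.5
time: 4.53
position: [0.4933, 0.2001, 0.0514]
tool_rot: [3.11, 0.403, 0.006]
ft_force: [-16.8, -11.5, 57.8]
grip_width: 0.003
grip_force: 28.7
```

Run:
```python
from h import *
np.set_printoptions(precision=4,suppress=True)
w=wsnap('w2');i,d=snap('scene','s2');ti,_=snap('top','t2')
a=cv2.resize(i[190:280,260:370],None,fx=4,fy=4,interpolation=cv2.INTER_CUBIC)
o=np.zeros((400,800,3),np.uint8);o[:360,:440]=a
o[:384,440:]=cv2.resize(w.im,None,fx=1,fy=1)[:, 76:436]
cv2.imwrite('pics/c2.png',o)
```

```text
(no output)
```

View pics/c2.png

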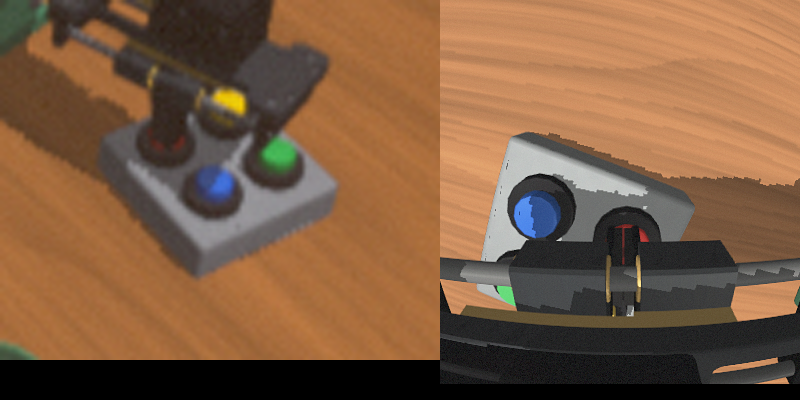

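The fingers stand on the red cap, which looks sunk into its base; blue, green and yellow are clear. I'll check the heights with depth.

Run:
```python
from h import *
np.set_printoptions(precision=4,suppress=True)
w=W('w2')
hs=cv2.cvtColor(w.im,cv2.COLOR_BGR2HSV).astype(int);h=hs[...,0]
for n,m in dict(red=(h<8)|(h>172),blue=(h>100)&(h<125)).items():
    m=m&(hs[...,1]>150)&(hs[...,2]>60);m[:120]=0;m[262:]=0;m[:,:130]=0;m[:,330:]=0
    P=np.array([w.dep(u,v) for v,u in np.argwhere(m)])
    P=P[np.hypot(P[:,0]-.49,P[:,1]-.22)<.08]
    print(n,len(P),np.percentile(P,[5,50,90,98],axis=0)[:,2],np.median(P,0),P.min(0),P.max(0))
```

```text
red 164 [0.0477 0.0498 0.0637 0.0873] [0.5021 0.1918 0.0498] [0.4964 0.1846 0.0462] [0.5063 0.2066 0.091 ]
blue 1656 [0.0507 0.0569 0.0579 0.0584] [0.5003 0.2533 0.0569] [0.4795 0.2403 0.0463] [0.5124 0.2703 0.0592]
```

```bash
python3 -m handwheel '[[0,0,0,-0.014,0,0,0],[0,0,0,-0.03,0,0,0],[0,-0.027,-0.011,0,0,0,0],[0,-0.027,-0.0107,0,0,0,0],[0,0,0,0,0,0,0],[0,0,0,0.02,0,0,0],[0,0,0,0.01,0,0,0],[0,0,0,0.006,0,0,0],[0,0,0,0,0,0,0]]';  python3 -m handwheel '[[0,0,0,0.003,0,0,0],[0,0,0,0,0,0,0]]'; python3 -m handwheel '[[0,0,0,0.002,0,0,0],[0,0,0,0,0,0,0]]'
```

```text
time: 5.8
position: [0.4334, 0.207, 0.0524]
tool_rot: [3.115, 0.404, -0.001]
ft_force: [-2.9, -2.2, 9.1]
grip_width: 0.005
grip_force: 4.7
time: 6.05
position: [0.4336, 0.207, 0.0519]
tool_rot: [3.113, 0.403, -0.001]
ft_force: [-11.0, -6.4, 33.1]
grip_width: 0.006
grip_force: 16.5
time: 6.3
position: [0.4337, 0.2071, 0.0516]
tool_rot: [3.111, 0.403, -0.002]
ft_force: [-16.2, -8.5, 48.7]
grip_width: 0.01
grip_force: 24.5
```

```bash
python3 -m handwheel '[[0,0,0,-0.014,0,0,0],[0,0,0,-0.03,0,0,0],[0,0.0384,-0.0152,0,0,0,0],[0,0.0384,-0.0152,0,0,0,0],[0,0,0,0,0,0,0],[0,0,0,0.02,0,0,0],[0,0,0,0.01,0,0,0],[0,0,0,0.008,0,0,0],[0,0,0,0,0,0,0]]';  python3 -m handwheel '[[0,0,0,0.003,0,0,0],[0,0,0,0,0,0,0]]'; python3 -m handwheel '[[0,0,0,0.002,0,0,0],[0,0,0,0,0,0,0]]'
```

```text
time: 7.42
position: [0.4986, 0.2551, 0.0527]
tool_rot: [3.114, 0.403, -0.002]
ft_force: [-3.5, -2.5, 4.6]
grip_width: 0.002
grip_force: 2.3
time: 7.68
position: [0.4989, 0.2552, 0.0521]
tool_rot: [3.112, 0.403, -0.001]
ft_force: [-9.2, -5.7, 22.7]
grip_width: 0.007
grip_force: 11.4
time: 7.92
position: [0.499, 0.2553, 0.0519]
tool_rot: [3.111, 0.403, -0.001]
ft_force: [-12.1, -7.8, 34.6]
grip_width: 0.008
grip_force: 17.5
```

```bash
python3 -m handwheel '[[0,0,0,-0.03,0,0,0],[0,0,0,-0.05,0,0,0],[0.087,0.03,0.03,-0.05,0,0,0],[0.087,0,0.05,-0.03,0,0,0],[0.087,0,0.05,0,0,0,0],[0.087,0,0.05,0,0,0,0],[0.087,0,0,0,0,0,-10.5],[0.087,0,0,0,0,0,-10.5],[0.087,0,0,0,0,0,-10.5],[0.087,0,0,0,0,0,-10.5],[0.087,0,0,0,0,0,-10.5],[0.087,0,0,0,0,0,-10.5]]';  python3 -m handwheel '[[0.087,0,0,0,0,0,-10.5],[0.087,0,0,0,0,0,-10.5],[0.087,0,0,0,0,0,-10.5],[0.087,0,0,0,0,0,-10.5],[0.087,0,0,0,0,0,0]]'; python3 go.py .45,-.047,.23;python3 -c "
from h import *
w=wsnap('w3')"
```

```text
time: 9.43
position: [0.5725, 0.0902, 0.2049]
tool_rot: [2.439, 1.979, -0.0]
ft_force: [0.4, 0.4, 0.4]
grip_width: 0.979
grip_force: 0.0
time: 10.05
position: [0.5725, 0.0902, 0.2048]
tool_rot: [-1.579, -2.716, 0.0]
ft_force: [-0.5, -0.2, 0.3]
grip_width: 1.001
grip_force: 0.0
10.05 [0.5725 0.0902 0.2048] [-0.4947  0.8691] [-0.0002 -0.0001 -1.    ] f [-0.4957 -0.2148  0.2503] [ 0.7325  0.392  -1.1616  1.6273  0.3662  1.3656  0.04  ]
shift [-0.0587 -0.1744 -0.0252]
```

View pics/w3.png

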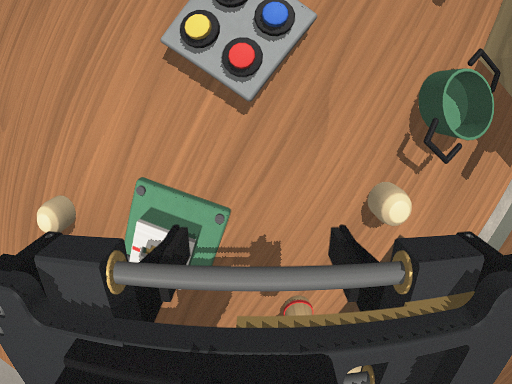

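The panel and the blue/red/yellow caps all read up again. Part of the socket is visible at (165,240).

```bash
python3 -m handwheel '[[0.087,-0.019,-0.0119,0,0,0,0],[0.087,-0.038,-0.0238,0,0,0,0],[0.087,-0.038,-0.0238,0,0,0,0],[0.087,-0.038,-0.0238,0,0,0,0],[0.087,-0.038,-0.0238,0,0,0,0],[0.087,-0.019,-0.0119,0,0,0,0],[0.087,0,0,0,0,0,0],[0.087,0,0,0,0,0,0]]'; python3 go.py .4585,-.2995,.15;python3 - <<'E'
from h import *
np.set_printoptions(precision=4,suppress=True)
w=wsnap('w4')
u0,v0=map(int,w.px([.5137,-.048,.07]));print(u0,v0)
ms=[]
for c,n,p in reds(w.im,u0-70,v0-70,u0+70,min(384,v0+70)):
    print(c,n,w.dep(int(round(c[0])),int(round(c[1]))),w.z(*c,.07)[:2],w.z(*c,.073)[:2])
y0=max(0,v0-75);cv2.imwrite('pics/c4.png',cv2.resize(w.im[y0:v0+75,u0-75:u0+75],None,fx=4,fy=4,interpolation=cv2.INTER_CUBIC));print(u0-75,y0)
E
```

```text
time: 11.1
position: [0.564, -0.1307, 0.2054]
tool_rot: [-1.573, -2.719, -0.002]
ft_force: [-0.6, 0.8, 0.4]
grip_width: 0.997
grip_force: 0.0
11.1 [ 0.564  -0.1307  0.2054] [-0.4987  0.8668] [ 0.0004  0.0011 -1.    ] f [-0.6401  0.8054  0.399 ] [ 1.1048  0.3775 -1.138   1.6286  0.3481  1.3608  0.442 ]
shift [-0.0937 -0.1757  0.0552]
256 88
[228.1143  77.9143] 35 [ 0.4843 -0.0528  0.07  ] [ 0.4844 -0.0527] [ 0.4848 -0.0528]
[285.5     98.4474] 38 [ 0.5439 -0.0418  0.069 ] [ 0.5436 -0.0425] [ 0.5434 -0.0427]
181 13
```

View pics/c4.png

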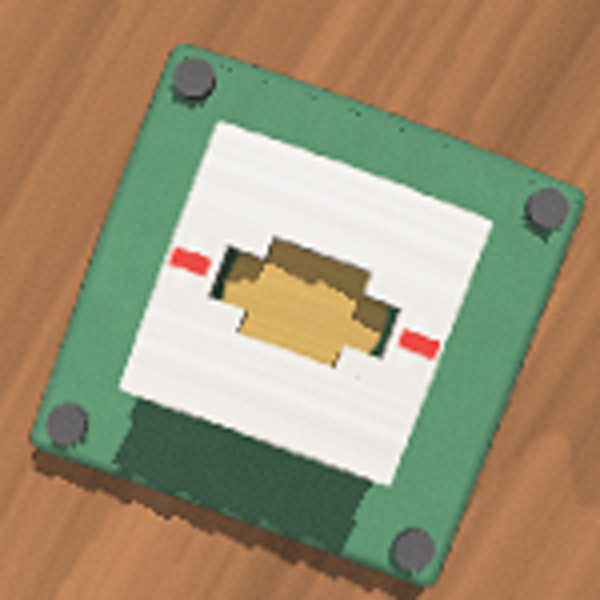

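The crop shows the slot's red marks at (190,262) and (419,345), with the slot centred between them. It gives the slot at about (0.514, -0.048) and yaw about 9.6°. Next I'll take the same view of the head.

```bash
python3 -m handwheel '[[0.087,-0.0192,-0.0175,0,0,0,0],[0.087,-0.0383,-0.035,0,0,0,0],[0.087,-0.0383,-0.035,0,0,0,0],[0.087,-0.0383,-0.035,0,0,0,0],[0.087,-0.0383,-0.035,0,0,0,0],[0.087,-0.0192,-0.0175,0,0,0,0],[0.087,0,0,0,0,0,0],[0.087,0,0,0,0,0,0],[0.087,0,0,0,0,0,0]]'; python3 go.py .4585,-.2995,.15;python3 - <<'E'
from h import *
from scipy.optimize import least_squares
np.set_printoptions(precision=4,suppress=True)
w=wsnap('w5')
u0,v0=map(int,w.px([.4585,-.2995,.07]));print(u0,v0)
for c,n,p in reds(w.im,u0-40,v0-40,u0+40,v0+40):
    d=w.dep(int(round(c[0])),int(round(c[1])));q=p-c;e=np.linalg.svd(q)[2][0];a=w.z(*(c+5*e),d[2])-w.z(*(c-5*e),d[2])
    print(c,n,d,w.z(*c,.036)[:2],w.z(*c,.095)[:2],np.degrees(np.arctan2(a[1],a[0])))
P=np.array([w.dep(u,v) for v in range(max(0,v0-60),v0+60) for u in range(u0-60,u0+60) if w.d[v,u]>0])
near=np.hypot(P[:,0]-.4585,P[:,1]+.2995)<.034
for lo,hi,r0 in((.042,.074,.023),):
    c=P[near&(P[:,2]>lo)&(P[:,2]<hi)]
    r=least_squares(lambda x:np.hypot(c[:,0]-x[0],c[:,1]-x[1])-r0,[.4585,-.2995],loss='soft_l1',f_scale=.001);print(len(c),r.x)
    r=least_squares(lambda x:np.hypot(c[:,0]-x[0],c[:,1]-x[1])-x[2],[.4585,-.2995,.023],loss='soft_l1',f_scale=.001);print(r.x)
print(P[near][:,2].max())
y0=max(0,v0-75);cv2.imwrite('pics/c5.png',cv2.resize(w.im[y0:v0+75,u0-75:u0+75],None,fx=4,fy=4,interpolation=cv2.INTER_CUBIC));print(u0-75,y0)
E
```

```text
time: 12.28
position: [0.5083, -0.3839, 0.2057]
tool_rot: [1.57, 2.721, 0.001]
ft_force: [0.1, 0.3, -1.0]
grip_width: 1.0
grip_force: 0.0
12.275 [ 0.5083 -0.3839  0.2057] [-0.5002  0.8659] [ 0.0005  0.0001 -1.    ] f [ 0.069   0.299  -1.0422] [ 1.3659  0.4928 -1.039   1.483   0.4257  1.408   0.8344]
shift [ 0.098  -0.001   0.0556]
257 86
[284.5882  82.1373] 51 [ 0.4803 -0.2781  0.0355] [ 0.48   -0.2785] [ 0.4778 -0.2848] -42.884712446298536
[258.2231  85.2645] 121 [ 0.4586 -0.2993  0.0965] [ 0.457  -0.2962] [ 0.4588 -0.2993] -135.27982195912142
[232.254   95.8254] 63 [ 0.438  -0.3207  0.0373] [ 0.438  -0.3204] [ 0.4433 -0.3192] -39.02818144816655
0 [ 0.4585 -0.2995]
[ 0.4585 -0.2995  0.023 ]
0.09756353596640016
182 11
```

View pics/c5.png

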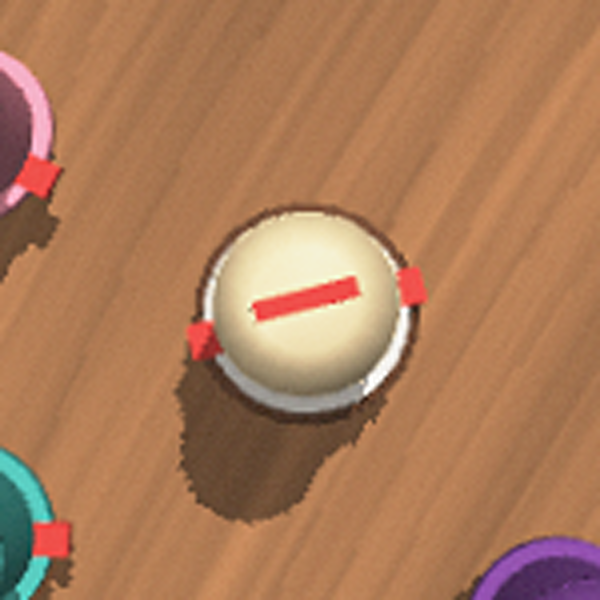

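The crop shows the pale head in the dark ring with both red marks clear at (203,340) and (411,286). It gives the head at (0.4588, -0.2994) and yaw 44.8°.

```bash
python3 -m handwheel '[[0.087,0.03,0,0,0,0,0],[0.087,0.04,0,0.01,0,0,0],[0.087,0.028,-0.0005,0.03,0,0,0],[0.087,0,0,0.03,0,0,0],[0.087,0,0,0,0,0,0],[0.087,0,0,0,0,0,0]]'; python3 go.py .4588,-.2994,.050
```

```text
time: 13.08
position: [0.4589, -0.3019, 0.1364]
tool_rot: [1.575, 2.717, 0.0]
ft_force: [-0.1, 0.2, -0.0]
grip_width: 0.998
grip_force: 0.0
13.075 [ 0.4589 -0.3019  0.1364] [-0.497   0.8677] [ 0.0014 -0.0007 -1.    ] f [-0.0719  0.1606 -0.0418] [ 1.4783  0.3542 -1.1099  1.7856  0.3384  1.211   0.7918]
shift [0.0023 0.0011 0.0864]
```

```bash
python3 -m handwheel '[[0.087,0.002,0.001,0.03,0,0,0],[0.087,0,0,0.03,0,0,0],[0.087,0,0,0.02,0,0,0],[0.087,0,0,0.006,0,0,0],[0.087,0,0,0,0,0,0],[0.087,0,0,0,0,0,0]]'; python3 go.py .4588,-.2994,.050
```

```text
time: 13.82
position: [0.4586, -0.3001, 0.0503]
tool_rot: [1.575, 2.716, -0.001]
ft_force: [-0.7, -0.2, 0.6]
grip_width: 0.998
grip_force: 0.0
13.825 [ 0.4586 -0.3001  0.0503] [-0.4965  0.868 ] [ 0.0014 -0.0012 -1.    ] f [-0.7124 -0.2016  0.6176] [ 1.3987  0.4569 -1.033   1.8695  0.4477  1.0684  0.7076]
shift [0.0005 0.0005 0.0003]
```

```bash
python3 -m handwheel '[[0.06,0.0005,0.0005,0,0,0,0],[0.044,0,0,0,0,0,0],[0.03,0,0,0,0,0,0],[0.02,0,0,0,0,0,0],[0.02,0,0,0,0,0,0],[0.02,0,0,0,0,0,0],[0.02,0,0,0,0,0,0]]' 50; python3 go.py
```

```text
time: 14.7
position: [0.458, -0.299, 0.0492]
tool_rot: [1.576, 2.718, -0.0]
ft_force: [-0.6, 0.2, -1.6]
grip_width: 0.518
grip_force: 50.0
14.7 [ 0.458  -0.299   0.0492] [-0.4966  0.868 ] [ 0.0001 -0.0001 -1.    ] f [-0.6119  0.213  -1.6337] [ 1.3977  0.4575 -1.0326  1.8714  0.4477  1.0678  0.7062]
```

```bash
python3 -m handwheel '[[0.02,0,0,-0.01,0,0,0],[0.02,0,0,-0.03,0,0,0],[0.02,0,0,-0.04,0,0,0],[0.02,0,0,-0.04,0,0,0],[0.02,0.0159,0.0144,-0.01,0,0,0],[0.02,0.0318,0.0289,0,0,0,0],[0.02,0.0318,0.0289,0,0,0,0],[0.02,0.0318,0.0289,0,0,0,0],[0.02,0.0318,0.0289,0,0,0,0],[0.02,0.0318,0.0289,0,0,0,0],[0.02,0.0159,0.0144,0,0,0,0],[0.02,0,0,0,0,0,0]]'; python3 -m handwheel '[[0.02,0,0,0,0,0,5.2],[0.02,0,0,0,0,0,10],[0.02,0,0,0,0,0,10],[0.02,0,0,0,0,0,10],[0.02,0,0,0,0,0,0],[0.02,0,0,0,0,0,0]]';python3 go.py .5139,-.0478,.125;  python3 - <<'E'
from h import *
w=wsnap('w6')
cv2.imwrite('pics/w6v.png',cv2.resize(w.im[60:360,120:400],None,fx=2,fy=2,interpolation=cv2.INTER_CUBIC))
E
```

```text
time: 16.2
position: [0.5127, -0.0438, 0.1785]
tool_rot: [-1.567, -2.721, 0.0]
ft_force: [0.2, -0.7, -1.9]
grip_width: 0.516
grip_force: 50.0
time: 16.95
position: [0.5132, -0.0479, 0.1788]
tool_rot: [-2.322, -2.116, 0.001]
ft_force: [0.3, 0.8, -1.4]
grip_width: 0.519
grip_force: 50.0
16.95 [ 0.5132 -0.0479  0.1788] [0.0925 0.9957] [-0.0008 -0.0002 -1.    ] f [ 0.2621  0.802  -1.3708] [ 1.0884  0.1929 -1.1398  1.81    0.1844  1.256  -0.1947]
shift [0.0002 0.0007 0.0538]
```

View pics/w6v.png

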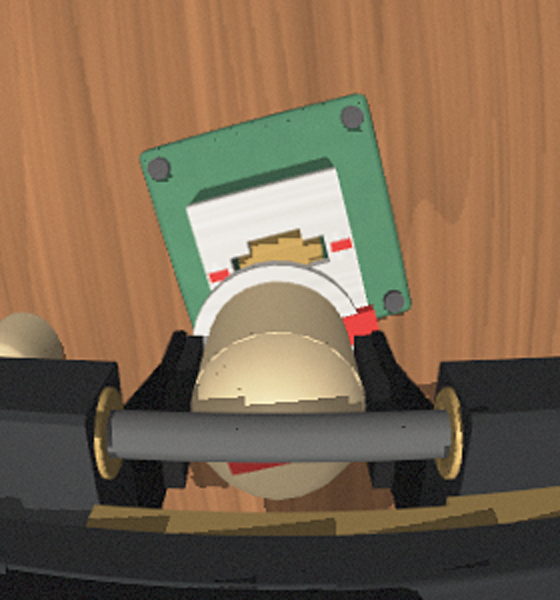

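The held head shows its right flange mark at (360,322). Below it are the slot and its marks at (219,277) and (341,244). I'll measure the head's yaw and offset in the hand.

```bash
python3 - <<'E'
from h import *
np.set_printoptions(precision=4,suppress=True)
w=W('w6')
for c,n,p in reds(w.im,180,150,330,320):
    d=w.dep(int(round(c[0])),int(round(c[1])));print(c,n,d,'z.07',w.z(*c,.07)[:2],'z.165',w.z(*c,.165)[:2])
    if d[2]>.12:
        Q=np.array([w.dep(u,v) for u,v in p]);print(np.median(Q,0),Q.min(0),Q.max(0))
P=[(u,v,*w.dep(u,v)) for v in range(180,260) for u in range(205,325) if w.d[v,u]>0]
P=np.array(P);f=P[(np.hypot(P[:,2]-.513,P[:,3]+.048)<.04)&(P[:,4]>.1)]
for a in np.arange(.15,.2,.004): print(round(a,3),((f[:,4]>a)&(f[:,4]<a+.004)).sum(),end=' ')
from scipy.optimize import least_squares
c=f[(f[:,4]>.172)&(f[:,4]<.2)]
r=least_squares(lambda x:np.hypot(c[:,2]-x[0],c[:,3]-x[1])-.023,[.513,-.048],loss='soft_l1',f_scale=.0005);print(len(c),'cyl',r.x)
g=f[(f[:,4]<.168)]
# outer flange edge
ang=np.degrees(np.arctan2(g[:,3]+.048,g[:,2]-.5132));rad=np.hypot(g[:,2]-.5132,g[:,3]+.048)
E=[]
for a in range(20,160,10):
    s=(abs(ang-a)<5)
    if s.sum()>3:
        i=np.argmax(rad*s);E.append(g[i,2:5]);print(a,rad[i],g[i,4])
E
E
```

```text
[290.2927 182.2195] 41 [ 0.5433 -0.0423  0.0704] z.07 [ 0.5436 -0.0427] z.165 [ 0.5356 -0.0162]
[229.1212 197.4848] 33 [ 0.4841 -0.052   0.0699] z.07 [ 0.4842 -0.0524] z.165 [ 0.4971 -0.0225]
[300.145 221.17 ] 200 [ 0.5403 -0.0423  0.1652] z.07 [ 0.551  -0.0834] z.165 [ 0.5404 -0.0426]
[ 0.5405 -0.0425  0.1653] [ 0.5208 -0.1124 -0.002 ] [0.5691 0.0328 0.3402]
[244.2338 293.3117] 77 [ 0.5059 -0.0514  0.2251] z.07 [ 0.4861 -0.1653] z.165 [ 0.4983 -0.0956]
[ 0.5057 -0.0512  0.2257] [ 0.5014 -0.0528  0.2239] [ 0.5136 -0.0496  0.2264]
0.15 0 0.154 0 0.158 109 0.162 1055 0.166 168 0.17 140 0.174 153 0.178 248 0.182 259 0.186 301 0.19 283 0.194 328 0.198 359 1809 cyl [ 0.5131 -0.0487]
20 0.03301933440534155 0.16203156976258443
30 0.02755178062954024 0.16465758635773678
40 0.027517652528912372 0.16351215844932754
50 0.027596834608013085 0.16591750287340595
60 0.027633327710450878 0.16036242965239797
70 0.02764986652889711 0.16562477942516812
80 0.02749860081831315 0.16259156135516706
90 0.027584037489517817 0.16518846477947355
100 0.027700714609148865 0.16400760703626602
110 0.027651389198510443 0.16462558994358154
120 0.027740201202864908 0.1627063686240333
130 0.027752592256650485 0.16067860757059435
140 0.02730176115298147 0.16521687827401255
150 0.027362918509328937 0.16264585412905064bash: E: command not found
```

```bash
python3 -m handwheel '[[0.02,0.001,0.0006,0.02,0,0,0],[0.02,0,0,0.025,0,0,0],[0.02,0,0,0.013,0,0,0],[0.02,0,0,0.004,0,0,0],[0.02,0,0,0,0,0,0],[0.02,0,0,0,0,0,0]]';python3 go.py .5139,-.0470,.105;  python3 - <<'E'
from h import *
np.set_printoptions(precision=4,suppress=True)
from scipy.optimize import least_squares
w=wsnap('w7')
z0=ctrl.get_state()['position'][2]-.0405
for c,n,p in reds(w.im,180,150,330,320):
    d=w.dep(int(round(c[0])),int(round(c[1])));print(c,n,d,'z.07',w.z(*c,.07)[:2])
P=np.array([w.dep(u,v) for v in range(180,260) for u in range(205,325) if w.d[v,u]>0])
f=P[(np.hypot(P[:,0]-.513,P[:,1]+.048)<.04)]
c=f[(f[:,2]>z0+.033)&(f[:,2]<z0+.064)]
r=least_squares(lambda x:np.hypot(c[:,0]-x[0],c[:,1]-x[1])-.023,[.513,-.048],loss='soft_l1',f_scale=.0005);print(len(c),'cyl',r.x)
cv2.imwrite('pics/w7v.png',cv2.resize(w.im[120:270,180:340],None,fx=4,fy=4,interpolation=cv2.INTER_CUBIC))
E
```

```text
time: 17.75
position: [0.515, -0.0464, 0.1179]
tool_rot: [2.323, 2.113, 0.001]
ft_force: [0.1, -0.5, -2.3]
grip_width: 0.515
grip_force: 50.0
17.75 [ 0.515  -0.0464  0.1179] [0.0945 0.9955] [ 0.0013 -0.0004 -1.    ] f [ 0.0785 -0.4691 -2.2961] [ 1.0253  0.2768 -1.1034  1.8799  0.2714  1.1473 -0.2705]
shift [-0.0007 -0.001   0.0129]
[297.52 205.02] 50 [ 0.545  -0.0423  0.0702] z.07 [ 0.5447 -0.0424]
[300.135 221.32 ] 200 [ 0.5421 -0.0409  0.1042] z.07 [ 0.5461 -0.0559]
[214.9 224.4] 10 [ 0.4804 -0.0525  0.0686] z.07 [ 0.4806 -0.0522]
[243.9872 293.3205] 78 [ 0.5075 -0.0504  0.1633] z.07 [ 0.4954 -0.119 ]
2060 cyl [ 0.5149 -0.0472]
```

View pics/w7v.png

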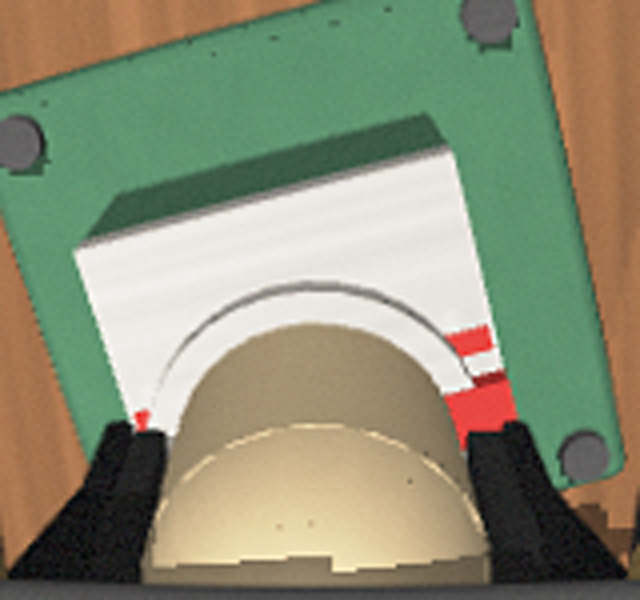

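The head is centred over the slot to within 1 mm and its edges look parallel to the slot. Lowering it with force checks.

```bash
python3 -m handwheel '[[0.02,0,0,0.006,0,0,1],[0.02,0,0,0.003,0,0,0],[0.02,0,0,0,0,0,0]]';python3 -m handwheel '[[0.02,0,0,0.003,0,0,0],[0.02,0,0,0.002,0,0,0],[0.02,0,0,0,0,0,0]]';python3 go.py .5139,-.0470,.0975
```

```text
time: 18.18
position: [0.514, -0.0464, 0.1078]
tool_rot: [-2.342, -2.093, 0.001]
ft_force: [0.6, 0.6, -2.2]
grip_width: 0.519
grip_force: 50.0
time: 18.55
position: [0.5142, -0.0464, 0.103]
tool_rot: [-2.342, -2.093, 0.0]
ft_force: [-0.3, -0.8, -2.1]
grip_width: 0.514
grip_force: 50.0
18.55 [ 0.5142 -0.0464  0.103 ] [0.1119 0.9937] [-0.0004  0.0001 -1.    ] f [-0.2755 -0.7825 -2.068 ] [ 1.0073  0.2962 -1.088   1.8957  0.2908  1.1226 -0.3034]
shift [-0.0007 -0.0002  0.0055]
```

```bash
python3 -m handwheel '[[0.02,0,0,0.003,0,0,0],[0.02,0,0,0.003,0,0,0],[0.02,0,0,0.002,0,0,0],[0.02,0,0,0,0,0,0]]';python3 -m handwheel '[[0.02,0,0,0.003,0,0,0],[0.02,0,0,0.002,0,0,0],[0.02,0,0,0,0,0,0]]';python3 go.py
```

```text
time: 19.05
position: [0.5144, -0.0464, 0.0954]
tool_rot: [2.342, 2.093, -0.0]
ft_force: [-1.1, 0.7, 2.4]
grip_width: 0.521
grip_force: 50.0
time: 19.42
position: [0.5145, -0.0464, 0.0904]
tool_rot: [2.342, 2.093, -0.0]
ft_force: [-1.7, -0.2, 4.6]
grip_width: 0.516
grip_force: 50.0
19.425 [ 0.5145 -0.0464  0.0904] [0.1118 0.9937] [ 0.0001 -0.0002 -1.    ] f [-1.6699 -0.1587  4.5883] [ 0.9927  0.3146 -1.0766  1.9078  0.3108  1.1007 -0.3191]
```

```bash
python3 -m handwheel '[[0.02,0,0,0.002,0,0,0],[0.02,0,0,0,0,0,0]]';python3 -m handwheel '[[0.02,0,0,0.0015,0,0,0],[0.02,0,0,0,0,0,0]]' ;python3 go.py
```

```text
time: 19.68
position: [0.5145, -0.0464, 0.0891]
tool_rot: [2.342, 2.093, -0.001]
ft_force: [-4.1, 0.4, 10.7]
grip_width: 0.517
grip_force: 50.0
time: 19.92
position: [0.5145, -0.0464, 0.0891]
tool_rot: [2.342, 2.093, -0.003]
ft_force: [-9.4, 0.1, 22.9]
grip_width: 0.521
grip_force: 50.0
19.925 [ 0.5145 -0.0464  0.0891] [0.112  0.9937] [-0.0011 -0.002  -1.    ] f [-9.3716  0.1123 22.9361] [ 0.989   0.3175 -1.0748  1.9081  0.3153  1.1004 -0.3234]
```

```bash
python3 -m handwheel '[[0.02,0,0,0,0,0,5],[0.02,0,0,0,0,0,8],[0.02,0,0,0,0,0,8],[0.02,0,0,0,0,0,0]]' 60;python3 go.py;python3 -m handwheel '[[0.02,0,0,0,0,0,8],[0.02,0,0,0,0,0,8],[0.02,0,0,0,0,0,8],[0.02,0,0,0,0,0,0]]';python3 -c "
from h import *
print(ctrl.get_state()['torque'])";python3 go.py
```

```text
time: 20.42
position: [0.5158, -0.0468, 0.0891]
tool_rot: [2.684, 1.628, 0.001]
ft_force: [-5.0, -1.6, 18.8]
grip_width: 0.513
grip_force: 60.0
20.425 [ 0.5158 -0.0468  0.0891] [0.462  0.8869] [ 0.0022 -0.002  -1.    ] f [-4.9849 -1.5989 18.7712] [ 0.9338  0.2896 -1.003   1.909   0.2778  1.0878 -0.661 ]
time: 20.92
position: [0.5159, -0.0475, 0.0891]
tool_rot: [2.963, 1.034, 0.002]
ft_force: [-4.3, -3.0, 17.9]
grip_width: 0.513
grip_force: 60.0
[-0.27766662  1.27852567 -0.01649423]
20.925 [ 0.5159 -0.0475  0.0891] [0.7829 0.6222] [ 0.0024 -0.003  -1.    ] f [-4.2752 -2.9705 17.8801] [ 0.8742  0.2651 -0.9284  1.9104  0.2436  1.0801 -1.0524]
```

```bash
python3 -m handwheel '[[0.02,0,0,0,0,0,8],[0.02,0,0,0,0,0,8],[0.02,0,0,0,0,0,8],[0.02,0,0,0,0,0,8],[0.02,0,0,0,0,0,6],[0.02,0,0,0,0,0,0]]';python3 -c "
from h import *
print(ctrl.get_state()['torque'])";python3 go.py;python3 -m handwheel '[[0.02,0,0,0.0005,0,0,4],[0.02,0,0,0,0,0,0],[0.02,0,0,0,0,0,0]]';python3 -c "
from h import *
print(ctrl.get_state()['torque'])";python3 go.py
```

```text
time: 21.68
position: [0.5154, -0.0484, 0.0892]
tool_rot: [3.137, 0.014, 0.003]
ft_force: [-5.9, -3.4, 17.9]
grip_width: 0.52
grip_force: 60.0
[-0.69397452  1.47658241  0.04483369]
21.675 [ 0.5154 -0.0484  0.0892] [1.     0.0087] [ 0.0016 -0.0043 -1.    ] f [-5.9115 -3.4453 17.8726] [ 0.787   0.2372 -0.8236  1.9129  0.2025  1.073  -1.682 ]
time: 22.05
position: [0.5153, -0.0485, 0.0892]
tool_rot: [3.136, -0.095, 0.002]
ft_force: [-8.0, -4.1, 22.5]
grip_width: 0.518
grip_force: 60.0
[-0.68135107  1.86875814  0.11051736]
22.05 [ 0.5153 -0.0485  0.0892] [ 0.9982 -0.0605] [ 0.0012 -0.0045 -1.    ] f [-7.9681 -4.0924 22.5483] [ 0.7785  0.2352 -0.8138  1.913   0.1992  1.0728 -1.7486]
```

```bash
for i in 1; do python3 -m handwheel '[[0.02,0,0,0,0,0,4],[0.02,0,0,0,0,0,0]]' >/dev/null; done; python3 -c "
from h import *
print(ctrl.get_state()['torque'])";python3 go.py;python3 -m handwheel '[[0.02,0,0,0,0,0,4],[0.02,0,0,0,0,0,0]]'>/dev/null;python3 -c "
from h import *
print(ctrl.get_state()['torque'])";python3 go.py
```

```text
[-0.65996935  1.84386424  0.18124339]
22.3 [ 0.5152 -0.0485  0.0892] [ 0.9915 -0.1301] [ 0.0011 -0.0047 -1.    ] f [-8.023  -4.6468 23.0407] [ 0.7698  0.2328 -0.8037  1.9133  0.1957  1.0723 -1.8159]
[-0.71236693  1.9501647   0.12770493]
22.55 [ 0.5152 -0.0485  0.0892] [ 0.98   -0.1989] [ 0.0009 -0.0049 -1.    ] f [-8.5651 -4.2974 22.7641] [ 0.7613  0.2305 -0.7938  1.9136  0.1922  1.0719 -1.8829]
```

```bash
python3 -m handwheel '[[0.02,0,0,0,0,0,4],[0.02,0,0,0,0,0,0]]' >/dev/null;  python3 -c "
from h import *
print(ctrl.get_state()['torque'])";python3 go.py;python3 - <<'E'
from h import *
np.set_printoptions(precision=4,suppress=True)
w=wsnap('w8')
ti,_=snap('top','t8')
for c,n,p in reds(w.im,180,150,340,320):
    d=w.dep(int(round(c[0])),int(round(c[1])));print(c,n,d)
o=np.zeros((600,800,3),np.uint8);o[:600,:560]=cv2.resize(w.im[60:360,120:400],None,fx=2,fy=2);o[:240,560:800]=cv2.resize(ti[180:240,240:300],None,fx=4,fy=4)
cv2.imwrite('pics/w8v.png',o)
E
```

```text
[-0.82084841  1.99613393  0.91503125]
22.8 [ 0.5151 -0.0485  0.0892] [ 0.9644 -0.2644] [ 0.0008 -0.0057 -1.    ] f [-8.428  -3.5752 23.6259] [ 0.7527  0.2283 -0.7844  1.914   0.1896  1.0715 -1.9485]
[236.6923 190.3231] 65 [ 0.5933 -0.0694  0.2508]
[300.086  221.2151] 186 [ 0.516  -0.0766  0.0754]
[243.75   293.0978] 92 [ 0.5143 -0.0412  0.1371]
```

View pics/w8v.png

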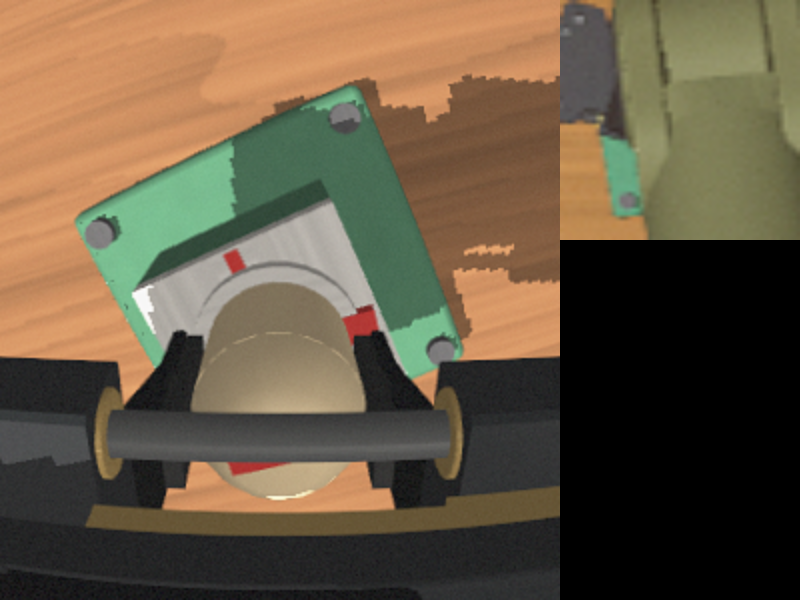

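Turn torque jumped to 0.9 N·m, so the rotor is at its stop. The flange mark sits where it did before at (300,221), so the head hasn't slipped in the grip. The flange sits on the face. I'll let it settle, then hand in.

```bash
python3 -m handwheel '[[0.02,0,0,0,0,0,0],[0.02,0,0,0,0,0,0],[0.02,0,0,0,0,0,0],[0.02,0,0,0,0,0,0]]'; python3 -c "
from h import *
s=ctrl.get_state();print(s['torque'],s['ft_force'])
if s['torque'][2]>.3 and s['ft_force'][2]>12: print(ctrl.close_job())"
```

```text
time: 23.4
position: [0.5151, -0.0485, 0.0892]
tool_rot: [3.108, -0.418, 0.002]
ft_force: [-7.8, -4.1, 22.7]
grip_width: 0.516
grip_force: 60.0
[-0.83996239  2.0199377   0.95352066] [-7.84110422 -4.12809395 22.65549941]
the job is handed in; nothing more can be done
None
```

The job is handed in at 23.4 s: red, yellow and blue were each pressed to the stop in that order, green was left alone, and the head is still gripped at 60 N, pushed flush at about 23 N and turned clockwise to its stop.

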